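# Find the lid that screws home on the spice pot

### The arm

A 7-joint arm with a two-finger parallel gripper is mounted at the origin on the work surface. World frame = base frame: x ahead of the robot, y to its left, z up, the work surface at z = 0. Lengths are in m, angles in rad, forces in N, time in s.
With the tool pointing down it reaches from about 0.4 to 0.85 m from the base axis. Payload 10.4 kg.
Tool frame: the origin (TCP) lies between the finger pads; the fingertips stand 17 mm ahead of it and the grasp point (between the pads) lies 2 mm behind it; x points along the fingers, y is the direction in which the jaws open and shut, and the axes are right-handed (so a half turn about x gives the same grasp; the last joint's range is limited). The gripper opens to 87 mm and grips with 3 to 60 N. Pads are 19 mm wide; open, the fingers measure 117 mm over their backs; the gripper's body (75 mm by 190 mm) begins 51 mm behind the grasp point.
Start: joints at [1.307, 0.332, -0.065, 1.46, 0.022, 1.35, -0.088], TCP at [0.149, -0.607, 0.2] pointing down, gripper open.
Joint ranges: [-2.6, 2.6], [-0.5, 2.12], [-1.47, 1.34], [0.16, 2.42], [-1.27, 4.41], [0.06, 2.06], [-2.6, 2.6]. Speed limits (rad/s): [2.22, 2.22, 2.79, 2.79, 3.14, 3.14, 3.14].

### API

Orientations are given as a unit quaternion [x, y, z, w].
In Python, from bench import r, optics, close_job gives the robot as it stands.
- The arm moves only by the shell command python3 -m inch 'ROWS' [OPENING] [FORCE]. ROWS is JSON, a list of rows, each an object with "translation": the shift along the tool's x, y, z in cm, a list of three; "spin": the turn about the tool's x in degrees. In form: [{"translation": [tx, ty, tz], "spin": spin}, ...]. A call has 1 to 20 rows; each row shifts and turns the pose as measured when the row begins, along the tool's axes as they then stand; what a row does not reach is not made up. A row lasts 1/8 s, in which the tool goes at most 62.5 mm and 10.7 degrees, less where a joint would pass 70% of its speed; a pose out of reach is approached as far as the arm can. A call is refused whole if a number of a shift passes 6.25 or a number of a turn 10.7, either way. A call with a gripper value outside its range is refused whole. OPENING is the closure, from 0 (fully open) to 1 (shut), set as the call begins (- or left out, the last holds). The fingers move at their own pace and stop on an object; FORCE is the grip in N (left out, the last holds). Time passes only in rows, so rows that do not move let the fingers close. It gives the time, the measured TCP pose, the force and the opening at its end, in the units of the state.
- r.read_state(): the state, without advancing time (a new reading comes with each control period).
- optics.camera(name): name is "scene" or "side" or "wrist"; returns the picture (384x512x3 uint8, red, green, blue); there is no depth.
- optics.camera_model(name): a dict with "camera_matrix" (3x3 intrinsics, pixels), "world_from_camera" (4x4, takes a point from camera to world coordinates); the wrist camera has in their place "tool_from_camera" (4x4, takes a point from camera to tool coordinates, whose origin is the TCP and whose axes are the tool frame's). Camera axes: x right, y down, z forward; pixel columns grow to the right and rows downward; lengths in m; the calibration is good to about 2 mm. A picture is of the moment at which its call begins: read the wrist's pose just before it. camera_model takes no time and is no camera call.
- close_job(): hands the job in, once; it reports no verdict.
The state is a dict: "time": time; "joint_positions": joint angles; "joint_vel": joint speeds; "joint_torque": joint torques, N m; "ee_pos": TCP position; "eef_rot": TCP orientation; "ft_force": force on the tool from outside, world axes, zero at the start; "torque": the same for the moment, N m; "width": finger opening in m.
Only numpy, scipy, OpenCV 4.12 (cv2) and the standard library are available. Lean on these libraries where they do the work, as an engineer would, in place of code of your own. Each camera call takes 0.05 s, during which the arm holds its last target.

### The job

Two look-alike lids lie on the wooden tray, but only one belongs to the hexagonal terracotta pot: try them on until you find the one that screws clockwise fully home, and leave the pot closed with it. The other lid starts to turn but soon binds; it must end up lying on the tray. Leave the bowl, grater dish, salt cellar and spoon where they are.

Things in the scene. Friction and masses are not known exactly. Their poses are not given: they have to be found in the camera images.
- pot: Fixed hexagonal terracotta pot, 100 mm across flats, in a 136 mm square wooden cradle; origin at the centre of its underside on the green shelf board, z up. Round the neck runs a two-start quarter-turn thread, 65 mm outer diameter, with two entry notches, at +y and -y (white marks on the shoulder). The same after a half turn. Black marks 78 degrees clockwise show where the lid's marks point at home.
- pot_mouth (a point): Centre of the mouth at rim height, 85.5 mm above the pot's underside, axes as the pot's; the shoulder is 13.5 mm lower. To close: lower a lid, its marks in line with the notches (3 mm spare), press until its plate's underside is within 1 mm of the rim, turn clockwise from above. The right lid turns about 78 degrees to a stop (fully held from about 60); turned home and released, its plate sits 1 mm above the rim.
- pot_notch (a point): Middle of the +y entry notch at rim height, 29 mm from the mouth's centre; the other notch lies opposite. The wrong lid also goes down through the notches but binds hard after 20 to 30 degrees, and the grip then slips round its knob. To take it off, turn it back anticlockwise: it meets a stop again when in line with the notches, and lifts off.
- seal (a joint): Travel in m, downward, of the round cork seal (31 mm diameter) in the mouth. At rest (0) its flat top stands 7 mm above the rim; its spring pushes up with 2 N at rest, 4 N at 7 mm. With the right lid fully home and released it reads about 0.006; a lid that binds, once released, leaves it below 0.004.
- spot_left (a point): Centre of the dark spot at the tray's +y end, on the tray's top face; axes as the tray's. A lid stands centred on each spot at the start, its two white marks along the tray's y. The two look the same, and which one fits changes. Lid: 76 mm diameter, about 120 g, open below; skirt 13 mm high, 70 mm inner diameter (2.5 mm play on the thread), closed by a 4 mm plate, 13 to 17 mm above its lower edge.
- spot_right (a point): The same at the tray's -y end, 100 mm from the other spot.
- handle_left (a point): Centre of the knob of the lid that starts on the left spot, before it is moved (the point is fixed to the tray, 33 mm above its top). Knob: plain upright wooden cylinder on the middle of the lid, 18 mm diameter, from 17 to 49 mm above the lid's lower edge. Two white marks on the plate, either side of the knob, lie above two hidden lugs (9 mm wide) inside the skirt.
- handle_right (a point): The same for the lid that starts on the right spot.
- tray: Fixed light wooden tray, 100 (x) x 200 (y) x 10 mm, on the green shelf board; origin at the centre of its underside, z up.
- bowl: Bystander: loose grey soapstone bowl, 110 mm diameter, 50 mm high; origin at the centre of its underside.
- grater: Bystander: loose ridged white stoneware grater dish, 90 mm diameter, 12 mm high, with a 50 x 30 mm tab (to 85 mm from the centre at its +y); origin at the centre of its underside.
- salt_cellar: Bystander: loose polished steel salt cellar, 60 mm diameter, 62 mm high; origin at the centre of its underside.
- spoon: Bystander: loose dark horn spoon lying on the shelf, 145 mm long along its x, 10 mm high; origin on its underside, 60 mm from the tip of the bowl.

How it is judged:
By the outcome, as a careful person would: the job done as asked, in the order asked, and still so for the second after the job is handed in, with the robot touching nothing.
It also fails if it takes over 72 s, if anything falls off the work surface, if the arm or the gripper's body presses on something with over 40 N, if the wrist force passes 120 N, or if a joint passes its speed limit or range.

## Working session

There is one attempt and no reset: what is moved stays moved. The work goes in short steps, Python scripts to look and compute and a shell command to move; the robot and the scene stay as the last step left them, time stands still between calls to the robot, and variables do not carry over. Pictures are saved under pics/ and viewed, and the job is handed in when it is done.

```bash
ls; mkdir -p pics; python3 - <<'E'
from bench import r, optics
import cv2, numpy as np
s=r.read_state(); print(s)
for n in ["scene","side","wrist"]:
    im=optics.camera(n); cv2.imwrite(f"pics/{n}0.png",im[:,:,::-1]); print(n,optics.camera_model(n))
E
```

```text
pics
{'time': 0.0, 'joint_positions': array([ 1.30741467,  0.3328753 , -0.06473383,  1.46096308,  0.02161133,
        1.34982544, -0.08846053]), 'joint_vel': array([-0.00048291,  0.00150733, -0.00047399, -0.00094449,  0.00095845,
       -0.00108167,  0.00017887]), 'joint_torque': array([-7.14099733e-04, -6.23250461e+01,  2.42020941e-02, -3.89891589e+01,
       -6.12383382e-02,  3.97508999e-02,  1.41635883e-04]), 'ee_pos': array([ 0.1489527 , -0.60657504,  0.19904148]), 'eef_rot': array([-0.70190444, -0.08543665,  0.70206429, -0.08447762]), 'ft_force': array([ 0.41123074, -0.32688752, -0.40117122]), 'torque': array([0.03404808, 0.02203827, 0.03617768]), 'width': 0.08710418341516976}
scene {'camera_matrix': array([[390.35923581,   0.        , 262.87119373],
       [  0.        , 390.35923581, 191.38094128],
       [  0.        ,   0.        ,   1.        ]]), 'world_from_camera': array([[ 0.09863742,  0.784667  , -0.6120199 ,  1.38147377],
       [ 0.99511099, -0.08085237,  0.05671873, -0.11258018],
       [-0.00497794, -0.61462232, -0.78880582,  1.08489191],
       [ 0.        ,  0.  
[... 322 characters left out ...]
5325477,  0.65394523, -0.69992397],
       [-0.01804692, -0.65450428, -0.75584287,  0.89401174],
       [ 0.        ,  0.        ,  0.        ,  1.        ]])}
wrist {'camera_matrix': array([[272.26912435,   0.        , 254.42744126],
       [  0.        , 272.26912435, 188.82321788],
       [  0.        ,   0.        ,   1.        ]]), 'tool_from_camera': array([[ 2.67381527e-05, -2.50962924e-01,  9.67996699e-01,
        -1.84986456e-01],
       [ 9.99999945e-01,  3.28133060e-04,  5.74496599e-05,
        -2.03188779e-04],
       [-3.32049454e-04,  9.67996644e-01,  2.50962919e-01,
        -6.79731451e-02],
       [ 0.00000000e+00,  0.00000000e+00,  0.00000000e+00,
         1.00000000e+00]])}
```

View pics/scene0.png

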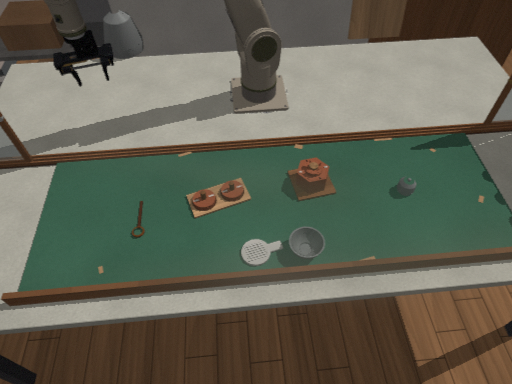

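View pics/side0.png

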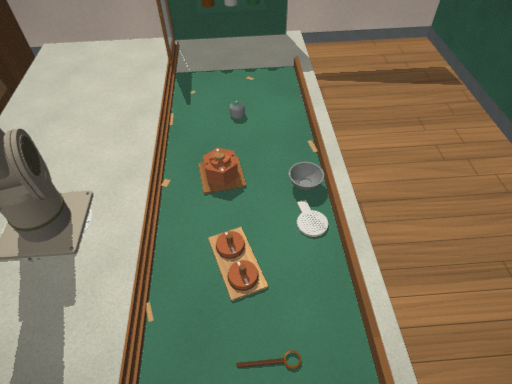

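View pics/wrist0.png

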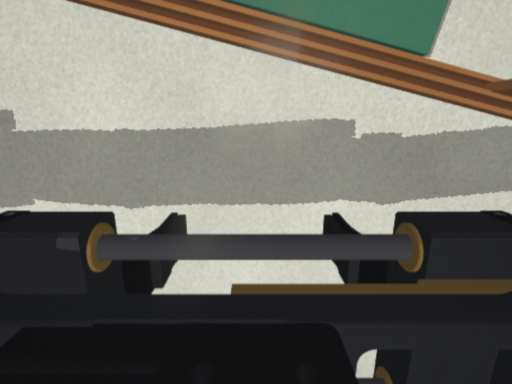

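```bash
python3 - <<'E'
import cv2
a=cv2.imread("pics/scene0.png"); b=cv2.imread("pics/side0.png")
c=a[150:225,175:345]; cv2.imwrite("pics/c1.png",cv2.resize(c,None,fx=4.7,fy=4.7,interpolation=cv2.INTER_CUBIC))
c=b[140:305,190:280]; cv2.imwrite("pics/c2.png",cv2.resize(c,None,fx=3.6,fy=3.6,interpolation=cv2.INTER_CUBIC))
E
```

```text
(no output)
```

View pics/c1.png

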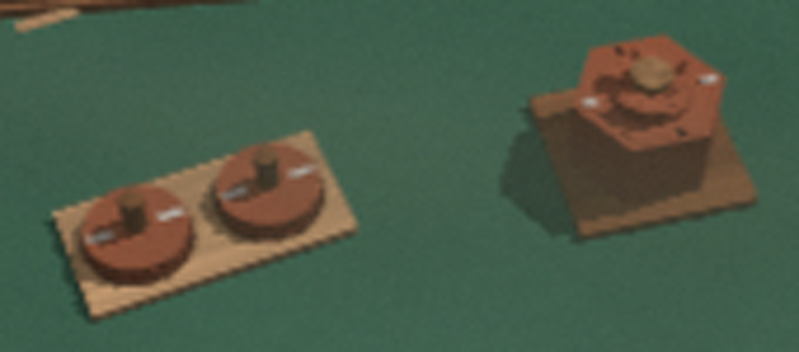

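View pics/c2.png

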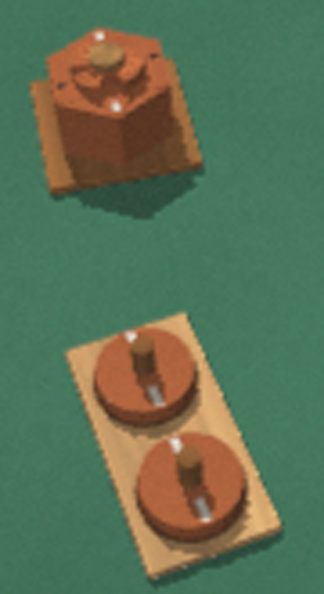

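```bash
cat > h.py <<'E'
import numpy as np, cv2
from scipy.optimize import least_squares
from scipy.spatial.transform import Rotation as R
from bench import r, optics
M={n:optics.camera_model(n) for n in ["scene","side","wrist"]}
def proj(n,P,T=None):
    m=M[n]; T=m["world_from_camera"] if T is None else T
    p=np.linalg.inv(T)@np.r_[P,1]; q=m["camera_matrix"]@p[:3]; return q[:2]/q[2]
def wristT(s):
    T=np.eye(4); T[:3,:3]=R.from_quat(s["eef_rot"]).as_matrix(); T[:3,3]=s["ee_pos"]
    return T@M["wrist"]["tool_from_camera"]
def place(x,y,z,a,p):
    c,s=np.cos(a),np.sin(a); return np.array([x+c*p[0]-s*p[1],y+s*p[0]+c*p[1],z+p[2]])
def ray(n,uv,T=None):
    m=M[n]; T=m["world_from_camera"] if T is None else T
    d=T[:3,:3]@np.linalg.solve(m["camera_matrix"],np.r_[uv,1]); return T[:3,3],d
def hit(n,uv,z,T=None):
    o,d=ray(n,uv,T); return o+d*(z-o[2])/d[2]
E
cat > fit.py <<'E'
from h import *
def c1(u,v): return np.array([(u+.5)/4.7-.5+175,(v+.5)/4.7-.5+150])
def c2(u,v): return np.array([(u+.5)/3.6-.5+190,(v+.5)/3.6-.5+140])
tray=[((-.05,-.1,.01),c1(55,213),c2(152,570)),((-.05,.1,.01),c1(310,132),c2(68,352)),((.05,.1,.01),c1(356,225),c2(185,316)),((.05,-.1,.01),c1(92,308),c2(281,524)),
((0,-.05,.059),c1(133,196),c2(190,450)),((0,.05,.059),c1(265,157),c2(143,338))]
def f(p):
    o=[]
    for P,a,b in tray:
        W=place(*p,P); o+=[proj("scene",W)-a,proj("side",W)-b]
    return np.concatenate(o)
s=least_squares(f,[.6,-.2,0,.1]); print("tray",s.x,np.degrees(s.x[3])); print(s.fun.reshape(-1,4).round(1))
def g(p,z=None):
    o=[]
    for P,a,b in [((0,0,.0925),c1(651,66),c2(107,48)),((0,p[4],.072),c1(709,79),c2(99,36)),((0,-p[4],.072),c1(591,103),c2(116,106))]:
        W=place(*p[:4],P); o+=[proj("scene",W)-a,proj("side",W)-b]
    return np.concatenate(o)
t=least_squares(g,[.6,.1,0,.1,.045]); print("pot",t.x,np.degrees(t.x[3])); print(t.fun.reshape(-1,4).round(1))
E
python3 fit.py
```

```text
tray [ 0.56663427 -0.18865928  0.01917385  0.29813441] 17.08184329764268
[[-0.3 -0.6 -0.7  1. ]
 [ 0.2 -0.9 -0.5 -1.1]
 [ 0.9  0.2  0.4 -1.9]
 [ 0.2  1.6  0.7  0. ]
 [-0.3  0.4 -0.   1.1]
 [ 0.4 -0.6  0.1  1.2]]
pot [0.53080666 0.13641946 0.02025107 0.15344963 0.04468428] 8.792016026294181
[[ 0.4  0.7 -0.2  1. ]
 [-0.1 -0.5  0.2 -0.4]
 [-0.1 -0.6  0.3 -0.4]]
```

```bash
cat >> h.py <<'E'
def axes(s):
    return R.from_quat(s["eef_rot"]).as_matrix()
def go(s,P,yaw=None):
    "delta in tool cm; yaw: desired angle of tool y in world (deg), mod 180"
    A=axes(s); d=A.T@(np.array(P)-s["ee_pos"])*100
    y=np.degrees(np.arctan2(A[1,1],A[0,1])); sp=None
    if yaw is not None: sp=(y-yaw+90)%180-90
    print("pos",s["ee_pos"].round(4),"yaw",round(y,1),"down tilt",A[:,0].round(3),"shift cm",d.round(2),"spin cw",sp)
E
python3 - <<'E'
from h import *
s=r.read_state(); print(axes(s).round(3))
P=place(.5666,-.1887,.0192,.298,(0,.05,.0)); print(P)
go(s,np.r_[P[:2],.20])
E
```

```text
[[-0.     0.238 -0.971]
 [ 0.001 -0.971 -0.238]
 [-1.    -0.001  0.   ]]
[ 0.55191955 -0.14090372  0.0192    ]
pos [ 0.149  -0.6067  0.1992] yaw -76.2 down tilt [-0.     0.001 -1.   ] shift cm [-4.000e-02 -3.562e+01 -5.024e+01] spin cw None
```

```bash
python3 -m inch '[{"translation":[0,-2.97,-4.19],"spin":0},{"translation":[0,-2.97,-4.19],"spin":0},{"translation":[0,-2.97,-4.19],"spin":0},{"translation":[0,-2.97,-4.19],"spin":0},{"translation":[0,-2.97,-4.19],"spin":0},{"translation":[0,-2.97,-4.19],"spin":0},{"translation":[0,-2.97,-4.19],"spin":0},{"translation":[0,-2.97,-4.19],"spin":0},{"translation":[0,-2.97,-4.19],"spin":0},{"translation":[0,-2.97,-4.19],"spin":0},{"translation":[0,-2.97,-4.19],"spin":0},{"translation":[0,-2.97,-4.19],"spin":0},{"translation":[0,0,0],"spin":-10},{"translation":[0,0,0],"spin":-10},{"translation":[0,0,0],"spin":-10},{"translation":[0,0,0],"spin":-10},{"translation":[0,0,0],"spin":-10},{"translation":[0,0,0],"spin":-10},{"translation":[0,0,0],"spin":-10},{"translation":[0,0,0],"spin":-10}]' 0 20
cat > look.py <<'E'
import sys
from h import *
s=r.read_state(); im=optics.camera("wrist")[:,:,::-1]; n=sys.argv[1]
np.savez(f"pics/{n}.npz",**{k:s[k] for k in ["ee_pos","eef_rot"]})
cv2.imwrite(f"pics/{n}.png",im)
cv2.imwrite(f"pics/{n}b.png",cv2.resize(im,None,fx=1.5,fy=1.5,interpolation=cv2.INTER_CUBIC)); go(s,s["ee_pos"]); print("j",s["joint_positions"].round(2),"F",s["ft_force"].round(1),"t",s["time"])
T=wristT(s)
for a in sys.argv[2:]:
    P=np.array(eval(a)); print(a,(proj("wrist",P,T)*1.5).round())
E
python3 look.py w1 .5519,-.1409,.0782 .5813,-.2365,.0782
```

```text
time: 2.65
ee_pos: [0.5619, -0.1235, 0.1939]
eef_rot: [0.472, 0.53, -0.473, 0.523]
ft_force: [-0.6, 0.9, 0.3]
width: 0.087
pos [ 0.5619 -0.1235  0.1939] yaw 6.2 down tilt [-0.007  0.005 -1.   ] shift cm [0. 0. 0.] spin cw None
j [ 0.72  0.31 -0.71  1.57  0.2   1.35  0.1 ] F [-0.6  0.9  0.3] t 2.65
.5519,-.1409,.0782 [368. 293.]
.5813,-.2365,.0782 [391. 408.]
```

View pics/w1b.png

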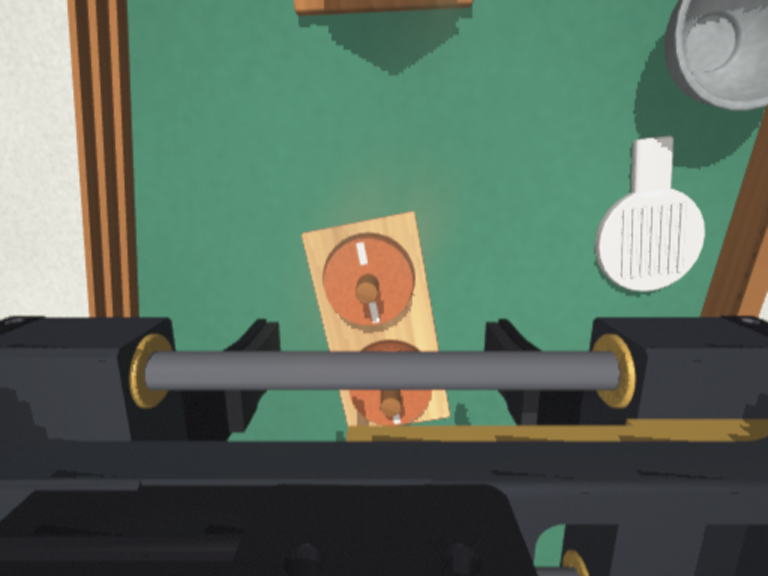

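```bash
python3 - <<'E'
from h import *
d=dict(np.load("pics/w1.npz")); T=wristT(d)
h=lambda u,v,z: hit("wrist",np.array([(u+.5)/1.5-.5,(v+.5)/1.5-.5]),z,T)
L=h(366,290,.0782);Rr=h(390,406,.0782);print(L,Rr,np.linalg.norm(L-Rr))
B=h(303,234,.0292);C=h(414,212,.0292);print(B,C,np.linalg.norm(B-C),np.degrees(np.arctan2(*(C-B)[1::-1])))
m1=h(361,253,.0462);m2=h(374,312,.0462);print(m1,m2,np.degrees(np.arctan2(*(m1-m2)[1::-1])), (m1+m2)/2)
s=r.read_state(); go(s,np.r_[L[:2],.12],8)
E
```

```text
[ 0.55027053 -0.13872826  0.0782    ] [ 0.57970812 -0.23481978  0.0782    ] 0.10049951308764693
[ 0.49059917 -0.10853262  0.0292    ] [ 0.58294313 -0.07958522  0.0292    ] 0.09677478859660929 17.404829077089605
[ 0.54242481 -0.11643115  0.0462    ] [ 0.55842428 -0.16610728  0.0462    ] 107.85248780657838 [ 0.55042454 -0.14126921  0.0462    ]
pos [ 0.5619 -0.1235  0.1938] yaw 6.7 down tilt [-0.008  0.005 -1.   ] shift cm [ 7.38 -1.28  1.42] spin cw -1.2546736924182795
```

```bash
python3 -m inch '[{"translation":[2,-0.6,0.7],"spin":-1},{"translation":[3,-0.6,0.7],"spin":0},{"translation":[2,0,0],"spin":0},{"translation":[0,0,0],"spin":0},{"translation":[0,0,0],"spin":0}]' 0.4 25
python3 - <<'E'
from h import *
go(r.read_state(),[.5508,-.1398,.066],8)
E
```

```text
time: 3.32
ee_pos: [0.551, -0.1391, 0.1224]
eef_rot: [0.468, 0.533, -0.469, 0.527]
ft_force: [0.3, 0.1, 0.2]
width: 0.0534
pos [ 0.551  -0.1391  0.1224] yaw 7.1 down tilt [-0.007  0.005 -1.   ] shift cm [5.64 0.01 0.1 ] spin cw -0.9377538654148481
```

```bash
python3 -m inch '[{"translation":[2.5,0,0.1],"spin":0},{"translation":[2,0,0],"spin":0},{"translation":[0.8,0,0],"spin":0},{"translation":[0,0,0],"spin":0},{"translation":[0,0,0],"spin":0}]' 
python3 look.py w2 .5508,-.1398,.0782
```

```text
time: 3.95
ee_pos: [0.5535, -0.1399, 0.0716]
eef_rot: [0.469, 0.531, -0.468, 0.528]
ft_force: [0.2, -0.3, 0.6]
width: 0.0522
pos [ 0.5535 -0.1399  0.0716] yaw 6.9 down tilt [-0.002  0.004 -1.   ] shift cm [0. 0. 0.] spin cw None
j [ 0.73  0.41 -0.68  1.73  0.28  1.11  0.09] F [ 0.2 -0.3  0.6] t 3.95
.5508,-.1398,.0782 [376. 328.]
```

View pics/w2b.png

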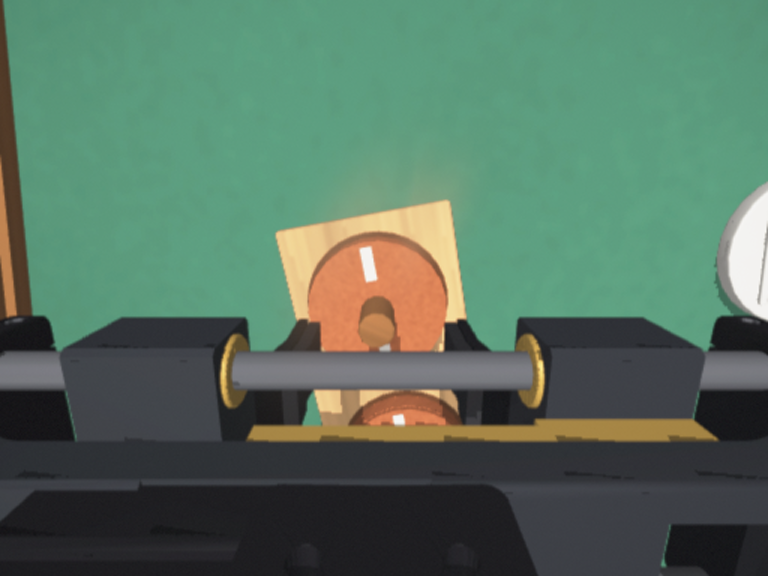

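```bash
python3 -m inch '[{"translation":[0.4,-0.2,0],"spin":0},{"translation":[0.15,-0.1,0],"spin":0},{"translation":[0,0,0],"spin":0}]' 
python3 - <<'E'
from h import *
go(r.read_state(),[.5508,-.1398,.066],8)
E
```

```text
time: 4.38
ee_pos: [0.5507, -0.1405, 0.0666]
eef_rot: [0.469, 0.53, -0.468, 0.528]
ft_force: [0.5, 1.2, 0.4]
width: 0.0519
pos [ 0.5507 -0.1405  0.0666] yaw 6.9 down tilt [-0.001  0.003 -1.   ] shift cm [ 0.06  0.02 -0.07] spin cw -1.0627196493794315
```

```bash
python3 -m inch '[{"translation":[0,0,0],"spin":0},{"translation":[0,0,0],"spin":0},{"translation":[0,0,0],"spin":0},{"translation":[0,0,0],"spin":0},{"translation":[-2,0,0],"spin":0},{"translation":[-3,0,0],"spin":0},{"translation":[-3,0,0],"spin":0},{"translation":[-3,0,0],"spin":0},{"translation":[0,0,0],"spin":0},{"translation":[0,0,0],"spin":0}]' 1 35
python3 look.py w3
python3 - <<'E'
from h import *
go(r.read_state(),[.5308,.1364,.17])
E
```

```text
time: 5.62
ee_pos: [0.5517, -0.1402, 0.1867]
eef_rot: [0.47, 0.529, -0.467, 0.53]
ft_force: [0.2, 0.7, 0.8]
width: 0.0003
pos [ 0.5517 -0.1402  0.1867] yaw 7.0 down tilt [ 0.003  0.002 -1.   ] shift cm [0. 0. 0.] spin cw None
j [ 0.76  0.29 -0.71  1.6   0.19  1.32  0.15] F [0.2 0.7 0.8] t 5.625
pos [ 0.5519 -0.1401  0.1868] yaw 7.0 down tilt [ 0.004  0.002 -1.   ] shift cm [  1.73   1.27 -27.7 ] spin cw None
```

View pics/w3b.png

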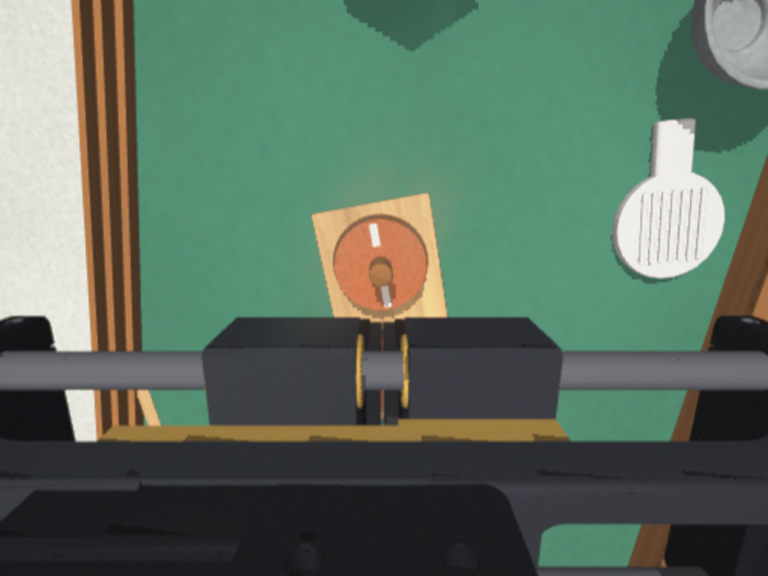

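```bash
python3 -m inch '[{"translation":[3,0,0],"spin":0},{"translation":[3,0,0],"spin":0},{"translation":[3,0,0],"spin":0},{"translation":[0,0,0],"spin":0}]' 0.6 35
python3 - <<'E'
from h import *
d=dict(np.load("pics/w3.npz")); T=wristT(d)
h=lambda u,v,z: hit("wrist",np.array([(u+.5)/1.5-.5,(v+.5)/1.5-.5]),z,T)
print(h(381,271,.0782), h(375,235,.0462),h(386,296,.0462))
go(r.read_state(),[.5508,-.1398,.066],8)
E
```

```text
time: 6.18
ee_pos: [0.5508, -0.1395, 0.0928]
eef_rot: [0.469, 0.53, -0.467, 0.529]
ft_force: [0.1, -0.5, -0.1]
width: 0.0309
[ 0.55086064 -0.13818761  0.0782    ] [ 0.54340513 -0.11665434  0.0462    ] [ 0.55844732 -0.16587678  0.0462    ]
pos [ 0.5508 -0.1395  0.0928] yaw 7.0 down tilt [ 0.001  0.003 -1.   ] shift cm [ 2.68 -0.01  0.03] spin cw -0.9695081226525701
```

```bash
python3 -m inch '[{"translation":[1.5,0,0],"spin":0},{"translation":[1.1,0,0],"spin":0},{"translation":[0.2,0,0],"spin":0},{"translation":[0,0,0],"spin":0}]'
python3 - <<'E'
from h import *
go(r.read_state(),[.5508,-.1398,.066],8)
E
```

```text
time: 6.68
ee_pos: [0.5521, -0.1396, 0.0653]
eef_rot: [0.47, 0.529, -0.467, 0.53]
ft_force: [1.0, -0.1, -0.1]
width: 0.0346
pos [ 0.5521 -0.1396  0.0653] yaw 7.0 down tilt [ 0.003  0.003 -1.   ] shift cm [-0.07 -0.13 -0.  ] spin cw -0.974802648869229
```

```bash
python3 -m inch '[{"translation":[0,-0.1,0],"spin":0},{"translation":[0,0,0],"spin":0},{"translation":[0,0,0],"spin":0},{"translation":[0,0,0],"spin":0},{"translation":[0,0,0],"spin":0},{"translation":[0,0,0],"spin":0}]' 1 35
```

```text
time: 7.42
ee_pos: [0.5518, -0.14, 0.0665]
eef_rot: [0.47, 0.529, -0.467, 0.531]
ft_force: [0.2, -0.8, -0.0]
width: 0.0003
```

```bash
python3 look.py w4 .5508,-.1398,.0782; python3 - <<'E'
from h import *
for n in ["scene","side"]:
    im=optics.camera(n)[:,:,::-1]; cv2.imwrite(f"pics/{n}4.png",im)
a=cv2.imread("pics/scene4.png")[110:230,150:290]; b=cv2.imread("pics/side4.png")[190:310,170:310]
cv2.imwrite("pics/m4.png",cv2.resize(np.hstack([a,b]),None,fx=2.8,fy=2.8,interpolation=cv2.INTER_CUBIC))
E
```

```text
pos [ 0.5518 -0.14    0.0665] yaw 7.0 down tilt [ 0.005  0.002 -1.   ] shift cm [0. 0. 0.] spin cw None
j [ 0.73  0.4  -0.68  1.74  0.28  1.09  0.09] F [ 0.2 -0.8 -0. ] t 7.425
.5508,-.1398,.0782 [380. 333.]
```

View pics/w4b.png

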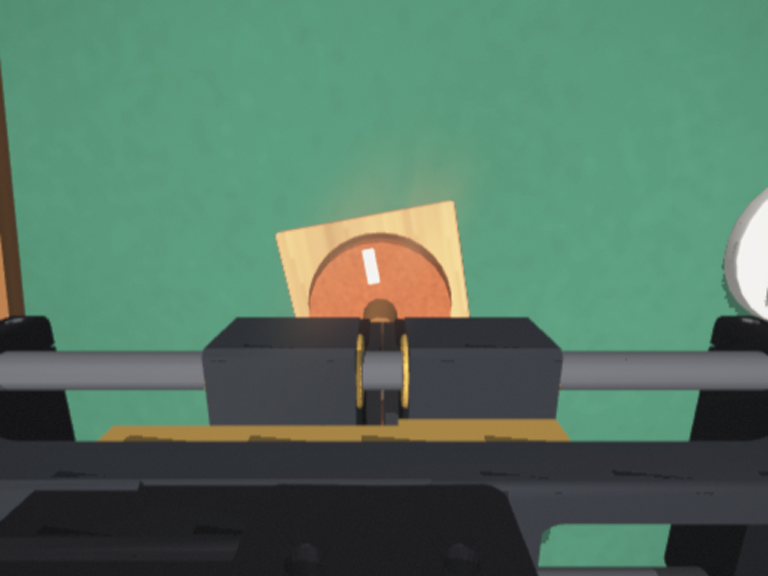

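View pics/m4.png

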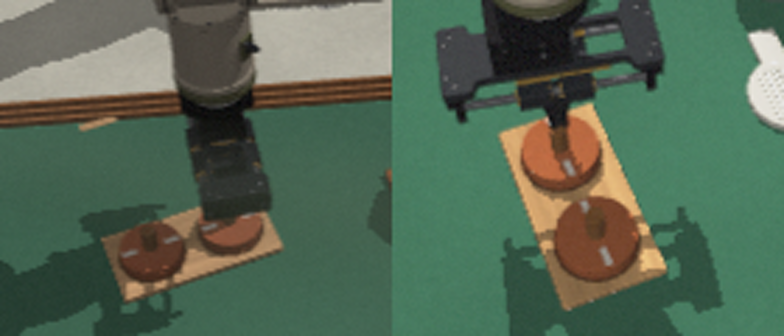

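```bash
python3 - <<'E'
from h import *
for P in [(.5518,-.14,.0665),(.5518,-.14,.0495),(.5508,-.1398,.0782),(.5508,-.1398,.1175)]:
    u=proj("side",P); v=proj("scene",P); print(P,u.round(1),((u-[170,190])*4).round(), v.round(1))
a=cv2.imread("pics/side4.png")[200:270,190:260]
cv2.imwrite("pics/m4s.png",cv2.resize(a,None,fx=8,fy=8,interpolation=cv2.INTER_CUBIC))
for P in [(.5518,-.14,.0665),(.5518,-.14,.0495),(.5508,-.1398,.0782)]: print(((proj("side",P)-[190,200])*8).round())
E
```

```text
(0.5518, -0.14, 0.0665) [229.7 236.9] [239. 188.] [231.9 184.6]
(0.5518, -0.14, 0.0495) [230.1 240.4] [240. 202.] [232.2 187.7]
(0.5508, -0.1398, 0.0782) [229.  234.4] [236. 178.] [231.7 182.1]
(0.5508, -0.1398, 0.1175) [228.  225.8] [232. 143.] [230.8 174.5]
[317. 295.]
[320. 323.]
[312. 275.]
```

View pics/m4s.png

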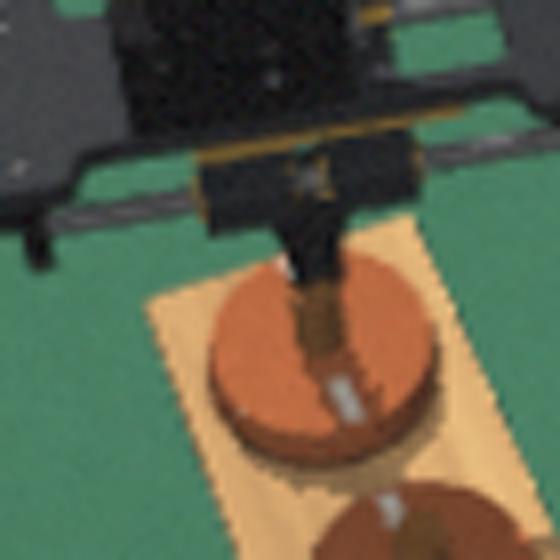

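```bash
python3 - <<'E'
from h import *
a=cv2.imread("pics/w2.png")[150:300,180:330]; b=cv2.imread("pics/w4.png")[150:300,180:330]
cv2.imwrite("pics/z.png",cv2.resize(np.hstack([a,b]),None,fx=2.6,fy=2.6,interpolation=cv2.INTER_CUBIC))
c=cv2.imread("pics/scene4.png")[140:215,190:270]; cv2.imwrite("pics/z2.png",cv2.resize(c,None,fx=7,fy=7,interpolation=cv2.INTER_CUBIC))
E
```

```text
(no output)
```

View pics/z.png

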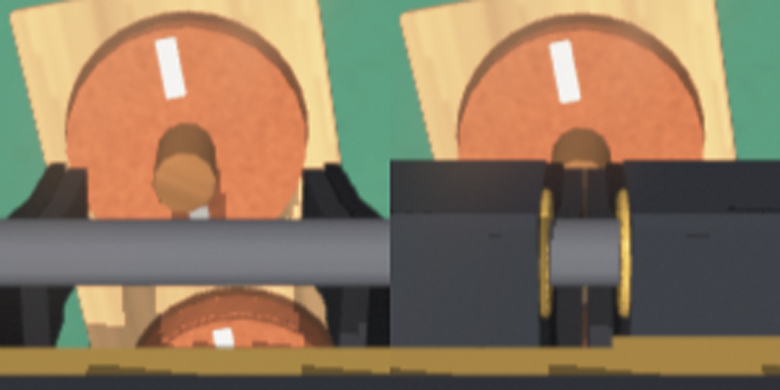

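View pics/z2.png

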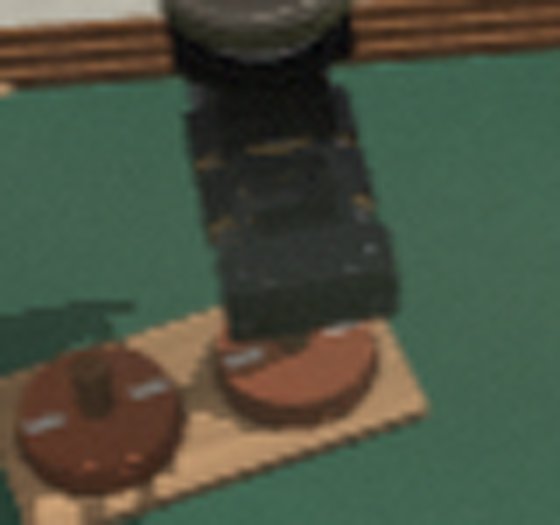

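```bash
python3 -m inch '[{"translation":[0,0,0],"spin":0},{"translation":[0,-0.1,0],"spin":0},{"translation":[0,0,0],"spin":0},{"translation":[0,0,0],"spin":0},{"translation":[0.25,0,0],"spin":0},{"translation":[0.25,0,0],"spin":0}]' 0.55 35
python3 -m inch '[{"translation":[0.3,0,0],"spin":0},{"translation":[0.3,0,0],"spin":0}]'
python3 look.py w5
```

```text
time: 8.32
ee_pos: [0.5508, -0.1401, 0.0613]
eef_rot: [0.47, 0.529, -0.467, 0.531]
ft_force: [-0.1, 0.7, 0.9]
width: 0.0385
time: 8.57
ee_pos: [0.5508, -0.14, 0.0547]
eef_rot: [0.47, 0.529, -0.467, 0.531]
ft_force: [0.1, -0.4, -0.3]
width: 0.0392
pos [ 0.5508 -0.14    0.0547] yaw 7.0 down tilt [ 0.005  0.002 -1.   ] shift cm [0. 0. 0.] spin cw None
j [ 0.73  0.42 -0.67  1.75  0.29  1.07  0.08] F [ 0.1 -0.4 -0.3] t 8.575
```

View pics/w5b.png

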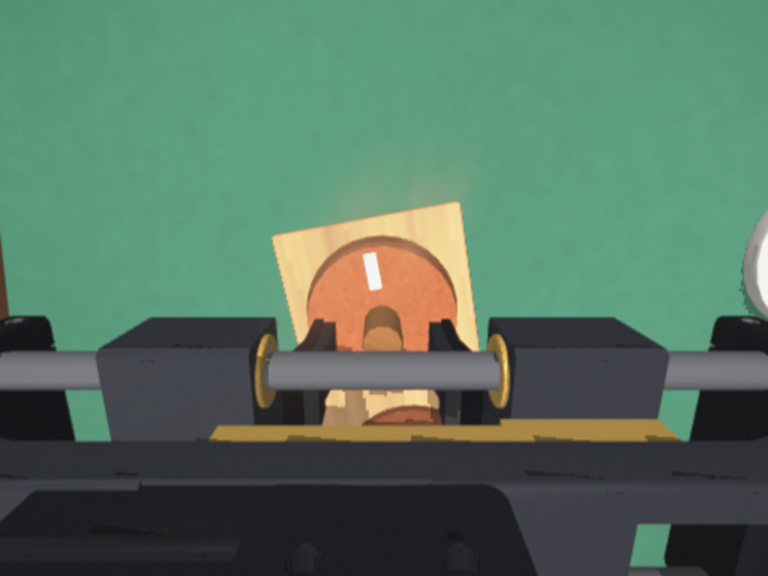

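```bash
python3 -m inch '[{"translation":[0.4,0,0],"spin":0},{"translation":[0.4,0,0],"spin":0},{"translation":[0.4,0,0],"spin":0},{"translation":[0.4,0,0],"spin":0},{"translation":[0.3,0,0],"spin":0},{"translation":[0,0,0],"spin":0}]'
python3 look.py w6 .5508,-.1398,.0782
```

```text
time: 9.38
ee_pos: [0.5505, -0.1399, 0.0336]
eef_rot: [0.47, 0.529, -0.467, 0.53]
ft_force: [-1.1, -0.3, -0.8]
width: 0.0395
pos [ 0.5505 -0.1399  0.0336] yaw 7.0 down tilt [ 0.004  0.002 -1.   ] shift cm [0. 0. 0.] spin cw None
j [ 0.72  0.44 -0.66  1.77  0.31  1.03  0.07] F [-1.1 -0.3 -0.8] t 9.375
.5508,-.1398,.0782 [384. 365.]
```

View pics/w6b.png

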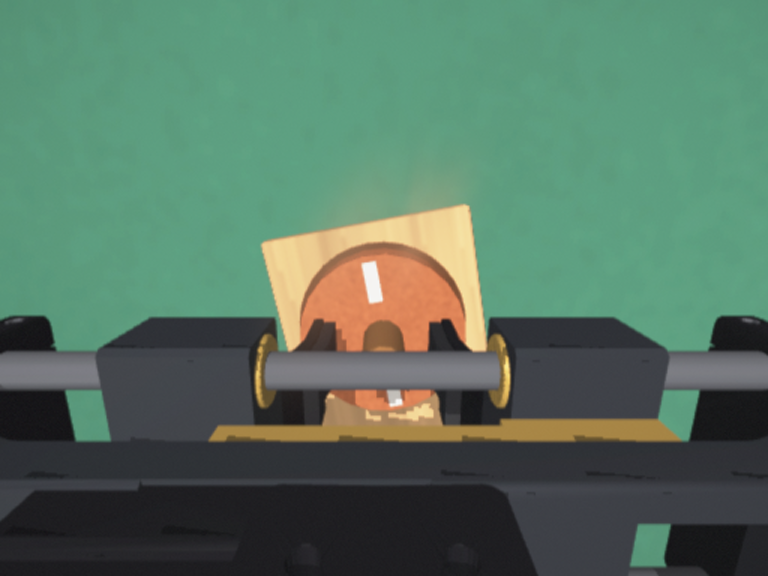

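```bash
python3 -m inch '[{"translation":[0.3,0,0],"spin":0},{"translation":[0.1,0,0],"spin":0},{"translation":[0,0,0],"spin":0}]'
python3 -m inch '[{"translation":[0,0,0],"spin":0},{"translation":[0,0,0],"spin":0},{"translation":[0,0,0],"spin":0},{"translation":[0,0,0],"spin":0},{"translation":[0,0,0],"spin":0}]' 1 35
python3 look.py w7
```

```text
time: 9.8
ee_pos: [0.5508, -0.14, 0.0298]
eef_rot: [0.47, 0.529, -0.467, 0.53]
ft_force: [-0.1, -0.7, -0.1]
width: 0.0394
time: 10.42
ee_pos: [0.5509, -0.14, 0.03]
eef_rot: [0.47, 0.529, -0.467, 0.531]
ft_force: [-0.7, -0.2, -0.1]
width: 0.0174
pos [ 0.5509 -0.14    0.03  ] yaw 7.0 down tilt [ 0.005  0.002 -1.   ] shift cm [0. 0. 0.] spin cw None
j [ 0.72  0.45 -0.66  1.77  0.31  1.03  0.06] F [-0.7 -0.2 -0.1] t 10.425
```

View pics/w7b.png

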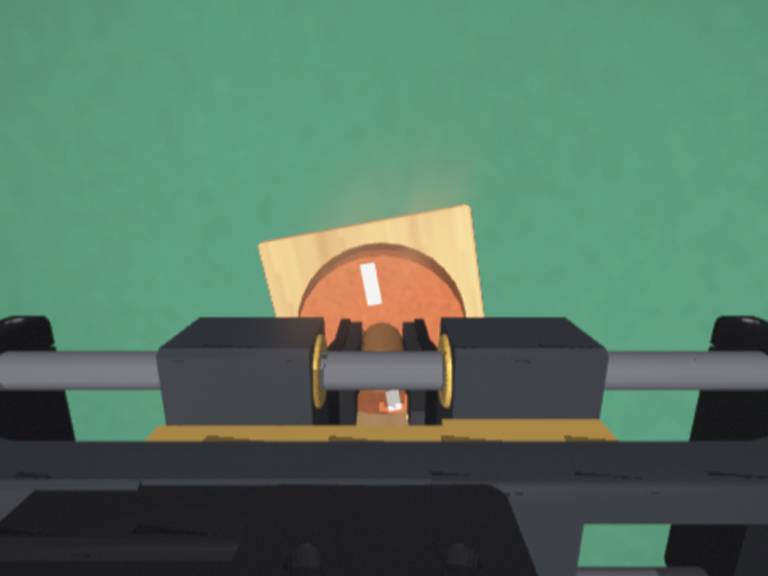

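```bash
python3 -m inch '[{"translation":[-2,0,0],"spin":0},{"translation":[-3,0,0],"spin":0},{"translation":[-3.5,0,0],"spin":0},{"translation":[-3.5,0,0],"spin":0},{"translation":[0,0,-4],"spin":0},{"translation":[0,0,-4],"spin":0},{"translation":[0,0,-4],"spin":0},{"translation":[0,0,0],"spin":0},{"translation":[0,0,0],"spin":0}]'
python3 look.py w8 .5308,.1364,.1127
```

```text
time: 11.6
ee_pos: [0.5364, -0.0174, 0.1652]
eef_rot: [0.471, 0.526, -0.465, 0.533]
ft_force: [0.2, -0.3, -1.3]
width: 0.0172
pos [ 0.5364 -0.0174  0.1652] yaw 7.1 down tilt [ 0.013  0.    -1.   ] shift cm [0. 0. 0.] spin cw None
j [ 0.64  0.23 -0.78  1.72  0.17  1.24 -0.06] F [ 0.2 -0.3 -1.3] t 11.6
.5308,.1364,.1127 [407.   5.]
```

View pics/w8b.png

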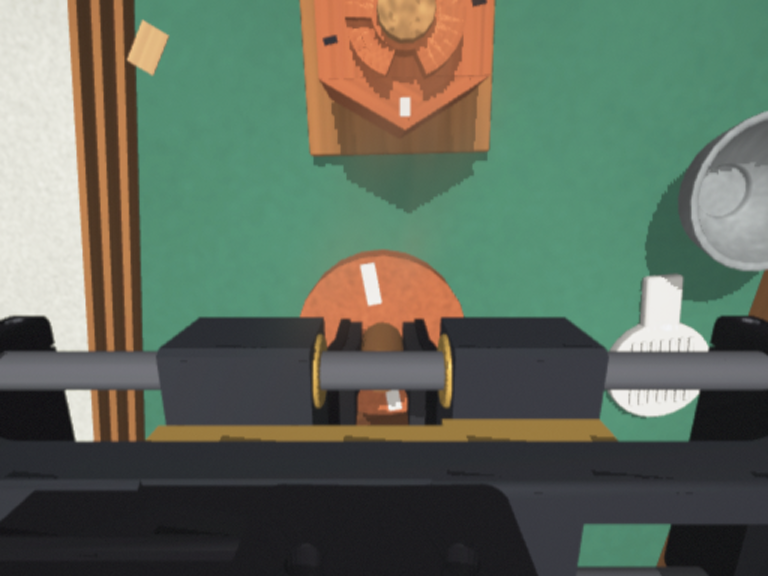

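```bash
cat > fit2.py <<'E'
from h import *
from fit import c1,c2
d=dict(np.load("pics/w8.npz")); T=wristT(d)
w=lambda u,v: np.array([(u+.5)/1.5-.5,(v+.5)/1.5-.5])
obs=[((0,0,.0925),c1(651,66),c2(107,48),w(406,13)),((0,.0447,.072),c1(709,79),c2(99,36),None),((0,-.0447,.072),c1(591,103),c2(116,106),w(405,106))]
for use in ["all","wrist","fixed"]:
    def g(p):
        o=[]
        for P,a,b,c in obs:
            W=place(*p[:2],p[2],p[3],P)
            if use!="wrist": o+=[(proj("scene",W)-a)*2,(proj("side",W)-b)*2]
            if c is not None and use!="fixed": o+=[proj("wrist",W,T)-c]
        if use=="wrist": o+=[np.array([(p[2]-.02)*1e4,0])]
        return np.concatenate(o)
    t=least_squares(g,[.53,.136,.02,.15]); print(use,t.x.round(4),np.degrees(t.x[3])); print(t.fun.reshape(-1,2).round(1).tolist())
E
python3 fit2.py | grep -v tray
```

```text
[[-0.3 -0.6 -0.7  1. ]
 [ 0.2 -0.9 -0.5 -1.1]
 [ 0.9  0.2  0.4 -1.9]
 [ 0.2  1.6  0.7  0. ]
 [-0.3  0.4 -0.   1.1]
 [ 0.4 -0.6  0.1  1.2]]
pot [0.53080666 0.13641946 0.02025107 0.15344963 0.04468428] 8.792016026294181
[[ 0.4  0.7 -0.2  1. ]
 [-0.1 -0.5  0.2 -0.4]
 [-0.1 -0.6  0.3 -0.4]]
all [0.5306 0.1353 0.0198 0.1522] 8.720278475175068
[[-0.0, 1.5], [-0.6, 2.7], [0.4, -3.0], [-0.9, -0.9], [0.4, -0.0], [-0.9, -1.0], [0.4, 0.1], [0.1, 1.9]]
wrist [0.5303 0.1346 0.02   0.1599] 9.160962784321342
[[-0.1, -2.1], [0.1, 2.6], [-0.1, 0.0]]
fixed [0.5308 0.1364 0.0203 0.1535] 8.793278266685551
[[0.7, 1.4], [-0.5, 2.0], [-0.1, -1.0], [0.5, -0.7], [-0.2, -1.1], [0.5, -0.7]]
```

```bash
python3 - <<'E'
from h import *
T=M["wrist"]["tool_from_camera"]
def tp(u,v,x=-.0165):
    o,d=ray("wrist",[(u+.5)/1.5-.5,(v+.5)/1.5-.5],T); return o+d*(x-o[0])/d[0]
a=tp(371,284);b=tp(392.5,398);print(a,b,(a+b)/2,np.linalg.norm(a-b),np.degrees(np.arctan2(a[1]-b[1],-(a[2]-b[2]))))
k=tp(382,340,-.048);print("knob",k)
s=r.read_state(); go(s,[.5305,.1352,.165],-1.5)
E
```

```text
[-0.0165     -0.0048518  -0.02446062] [-0.0165      0.00468122  0.02962895] [-1.65000000e-02 -8.52878499e-05  2.58416552e-03] 0.05492322235322936 -9.995447719313281
knob [-0.048      -0.00013064 -0.01185343]
pos [ 0.5365 -0.017   0.1652] yaw 7.1 down tilt [ 0.013  0.001 -1.   ] shift cm [  0.02   1.28 -15.18] spin cw 8.566902917641443
```

```bash
python3 -m inch '[{"translation":[0,0.3,-4],"spin":0},{"translation":[0,0.3,-4],"spin":0},{"translation":[0,0.3,-4],"spin":0},{"translation":[0,0.3,-3.2],"spin":0},{"translation":[0,0,0],"spin":4},{"translation":[0,0,0],"spin":4},{"translation":[0,0,0],"spin":0},{"translation":[0,0,0],"spin":0}]'
python3 - <<'E'
from h import *
s=r.read_state(); go(s,[.5305,.136,.120],-1.5)
E
```

```text
time: 12.65
ee_pos: [0.5326, 0.1313, 0.1664]
eef_rot: [0.511, 0.489, -0.505, 0.495]
ft_force: [0.5, -0.5, -0.6]
width: 0.0169
pos [0.5326 0.1313 0.1664] yaw -1.8 down tilt [ 0.012  0.    -1.   ] shift cm [ 4.64 -0.28 -0.46] spin cw -0.3218228211014207
```

```bash
python3 -m inch '[{"translation":[2.5,-0.2,-0.4],"spin":0},{"translation":[2,-0.1,-0.1],"spin":0},{"translation":[0,0,0],"spin":0},{"translation":[0,0,0],"spin":0}]'
python3 - <<'E'
from h import *
s=r.read_state(); go(s,[.5305,.136,.115],-1.5)
ims=[optics.camera(n)[:,:,::-1] for n in ["scene","side"]]
cv2.imwrite("pics/f9.png",np.hstack([cv2.resize(ims[0][130:210,275:355],None,fx=5,fy=5,interpolation=2),cv2.resize(ims[1][120:200,180:260],None,fx=5,fy=5,interpolation=2)]))
E
python3 look.py w9
```

```text
time: 13.15
ee_pos: [0.5316, 0.1346, 0.1215]
eef_rot: [0.511, 0.489, -0.504, 0.496]
ft_force: [-0.2, -0.1, -0.9]
width: 0.0174
pos [0.5316 0.1346 0.1215] yaw -1.8 down tilt [ 0.014  0.    -1.   ] shift cm [ 0.65 -0.12 -0.13] spin cw -0.27288766224639005
pos [0.5316 0.1347 0.1216] yaw -1.8 down tilt [ 0.014 -0.    -1.   ] shift cm [0. 0. 0.] spin cw None
j [ 0.37  0.32 -0.83  1.74  0.26  1.18 -0.56] F [-0.4 -0.3 -0.8] t 13.25
```

View pics/f9.png

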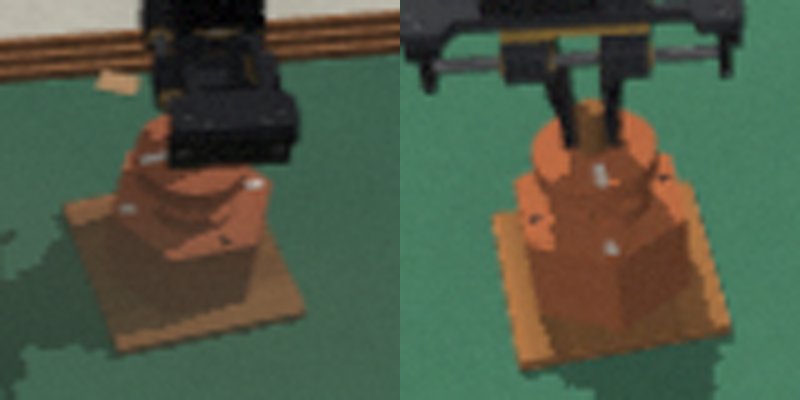

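View pics/w9b.png

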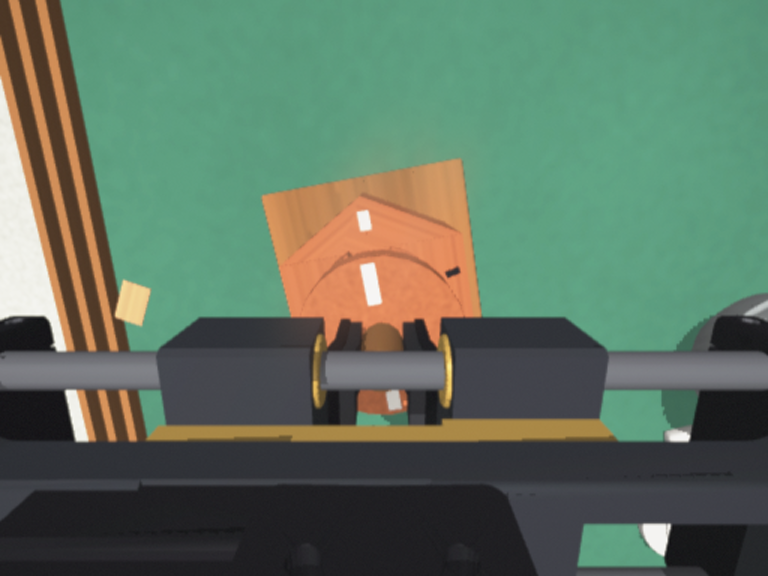

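```bash
cat > tp.py <<'E'
from h import *
def rel(name,pts):
    d=dict(np.load(f"pics/{name}.npz")); T=wristT(d)
    return [hit("wrist",np.array([(u+.5)/1.5-.5,(v+.5)/1.5-.5]),z,T) for u,v,z in pts]
E
python3 - <<'E'
from tp import *
z=.1216-.001+.017
a,b,m=rel("w9",[(371,284,z),(393,398,z),(364,220,.0922)])
print("lid marks",a,b,"angle",np.degrees(np.arctan2(*(a-b)[1::-1])))
print("notch mark",m)
yaw=np.radians(8.9)
c=m[:2]-.0447*np.array([-np.sin(yaw),np.cos(yaw)]);print("pot centre from mark",c)
E
```

```text
lid marks [0.52725006 0.15910729 0.1376    ] [0.53534562 0.10452707 0.1376    ] angle 98.43683999214011
notch mark [0.52387532 0.18190895 0.0922    ]
pot centre from mark [0.53079088 0.13774714]
```

```bash
python3 -m inch '[{"translation":[0.4,-0.1,-0.2],"spin":0},{"translation":[0.6,0,0],"spin":0},{"translation":[0.3,0,0],"spin":0},{"translation":[0,0,0],"spin":0}]'
python3 - <<'E'
from h import *
s=r.read_state(); go(s,[.5306,.1366,.0945],-1.5); print(s["ft_force"].round(1))
E
```

```text
time: 13.8
ee_pos: [0.5311, 0.1369, 0.1082]
eef_rot: [0.511, 0.488, -0.504, 0.496]
ft_force: [-0.2, -0.3, -1.4]
width: 0.0173
pos [0.5311 0.1369 0.1082] yaw -1.8 down tilt [ 0.015 -0.    -1.   ] shift cm [ 1.37 -0.07  0.04] spin cw -0.2755051875218584
[-0.2 -0.3 -1.4]
```

```bash
python3 -m inch '[{"translation":[0.3,-0.05,0.03],"spin":0},{"translation":[0.3,0,0],"spin":0},{"translation":[0.3,0,0],"spin":0}]'
python3 -m inch '[{"translation":[0.25,0,0],"spin":0},{"translation":[0.2,0,0],"spin":0},{"translation":[0,0,0],"spin":0}]'
python3 - <<'E'
from h import *
s=r.read_state(); go(s,[.5306,.1366,.0945],-1.5); print(s["ft_force"].round(1))
E
```

```text
time: 14.18
ee_pos: [0.5309, 0.1366, 0.0989]
eef_rot: [0.512, 0.488, -0.504, 0.496]
ft_force: [-0.7, 0.7, 1.3]
width: 0.0171
time: 14.55
ee_pos: [0.5309, 0.1367, 0.0943]
eef_rot: [0.512, 0.488, -0.504, 0.496]
ft_force: [-2.0, 0.7, 2.3]
width: 0.0172
pos [0.5309 0.1367 0.0943] yaw -1.8 down tilt [ 0.015 -0.    -1.   ] shift cm [-0.02 -0.03  0.01] spin cw -0.2832916771926648
[-2.   0.7  2.3]
```

```bash
python3 -m inch '[{"translation":[0.15,0,0],"spin":0},{"translation":[0.1,0,0],"spin":0}]'
python3 -m inch '[{"translation":[0.05,0,0],"spin":0},{"translation":[0,0,0],"spin":0}]'
python3 look.py w10
```

```text
time: 14.8
ee_pos: [0.5312, 0.1367, 0.0924]
eef_rot: [0.512, 0.488, -0.504, 0.496]
ft_force: [-3.3, -1.6, 11.3]
width: 0.0168
time: 15.05
ee_pos: [0.5311, 0.1367, 0.0926]
eef_rot: [0.512, 0.488, -0.504, 0.496]
ft_force: [-3.4, -0.5, 2.1]
width: 0.0167
pos [0.5311 0.1367 0.0926] yaw -1.8 down tilt [ 0.016 -0.001 -1.   ] shift cm [0. 0. 0.] spin cw None
j [ 0.35  0.35 -0.81  1.78  0.29  1.12 -0.58] F [-3.4 -0.5  2.1] t 15.05
```

View pics/w10b.png

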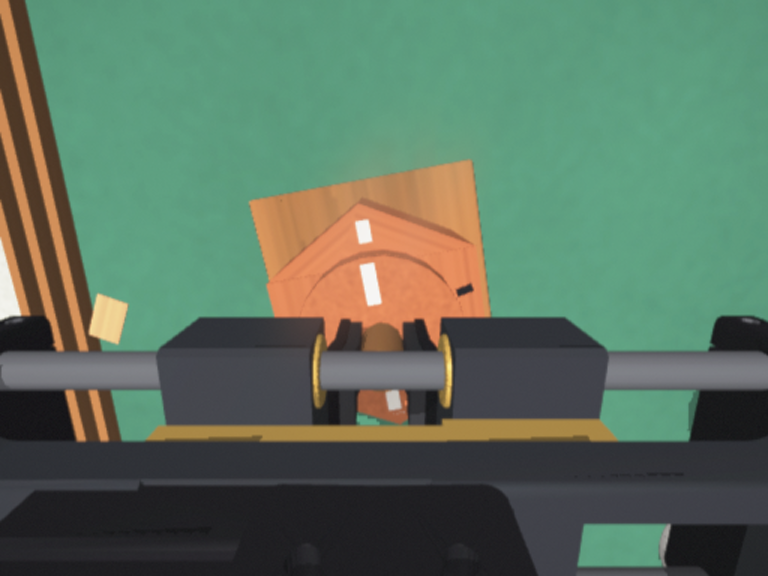

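```bash
python3 -m inch '[{"translation":[0.03,0,0],"spin":5},{"translation":[0.02,0,0],"spin":5},{"translation":[0.02,0,0],"spin":5}]' - 45
python3 - <<'E'
from h import *
s=r.read_state(); go(s,[.5309,.1367,.0926],-1.5); print(s["ft_force"].round(1),s["torque"].round(2))
E
python3 -m inch '[{"translation":[0.02,0,0],"spin":5},{"translation":[0.02,0,0],"spin":5},{"translation":[0.02,0,0],"spin":5},{"translation":[0.02,0,0],"spin":5}]'
python3 look.py w11;python3 - <<'E'
from h import *
s=r.read_state(); go(s,[.5309,.1367,.0926],-1.5); print(s["ft_force"].round(1),s["torque"].round(2))
E
```

```text
time: 15.48
ee_pos: [0.5319, 0.1358, 0.0927]
eef_rot: [0.574, 0.415, -0.565, 0.424]
ft_force: [-1.6, -1.6, 4.9]
width: 0.0168
pos [0.5319 0.1358 0.0927] yaw -17.3 down tilt [ 0.017 -0.002 -1.   ] shift cm [ 0.   -0.12 -0.05] spin cw -15.751563010856017
[-1.6 -1.6  4.9] [-0.3   0.42  0.05]
time: 15.98
ee_pos: [0.5324, 0.1353, 0.0926]
eef_rot: [0.641, 0.307, -0.63, 0.314]
ft_force: [-2.4, -0.1, 5.2]
width: 0.0167
pos [0.5324 0.1353 0.0926] yaw -37.9 down tilt [ 0.018 -0.003 -1.   ] shift cm [0. 0. 0.] spin cw None
j [ 0.27  0.32 -0.71  1.78  0.24  1.11 -1.18] F [-2.4 -0.1  5.2] t 15.975
pos [0.5324 0.1353 0.0926] yaw -38.2 down tilt [ 0.018 -0.003 -1.   ] shift cm [-0.   -0.2  -0.02] spin cw -36.706532420005594
[-2.6 -0.1  5.7] [-0.18  0.67  0.02]
```

View pics/w11b.png

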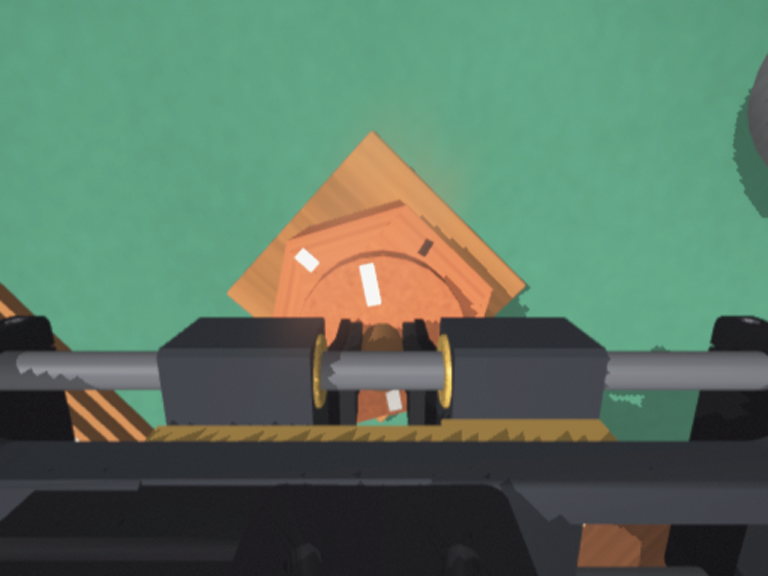

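```bash
python3 -m inch '[{"translation":[0.02,-0.05,0],"spin":5},{"translation":[0.02,-0.05,0],"spin":5},{"translation":[0.02,0,0],"spin":5},{"translation":[0.02,0,0],"spin":5},{"translation":[0.02,0,0],"spin":5},{"translation":[0.02,0,0],"spin":5}]'
python3 look.py w12;python3 - <<'E'
from h import *
s=r.read_state(); go(s,[.5309,.1367,.0926],-80); print(s["ft_force"].round(1),s["torque"].round(2))
E
```

```text
time: 16.77
ee_pos: [0.5328, 0.1347, 0.0926]
eef_rot: [0.702, 0.127, -0.688, 0.133]
ft_force: [-1.8, -2.3, 4.9]
width: 0.0167
pos [0.5328 0.1347 0.0926] yaw -68.9 down tilt [ 0.02  -0.005 -1.   ] shift cm [0. 0. 0.] spin cw None
j [ 0.2   0.3  -0.63  1.78  0.21  1.1  -1.7 ] F [-1.8 -2.3  4.9] t 16.775
pos [0.5327 0.1347 0.0926] yaw -69.1 down tilt [ 0.02  -0.005 -1.   ] shift cm [-0.   -0.26  0.1 ] spin cw 10.867835866456815
[-1.5 -1.7  5.7] [-0.28  0.57  0.04]
```

View pics/w12b.png

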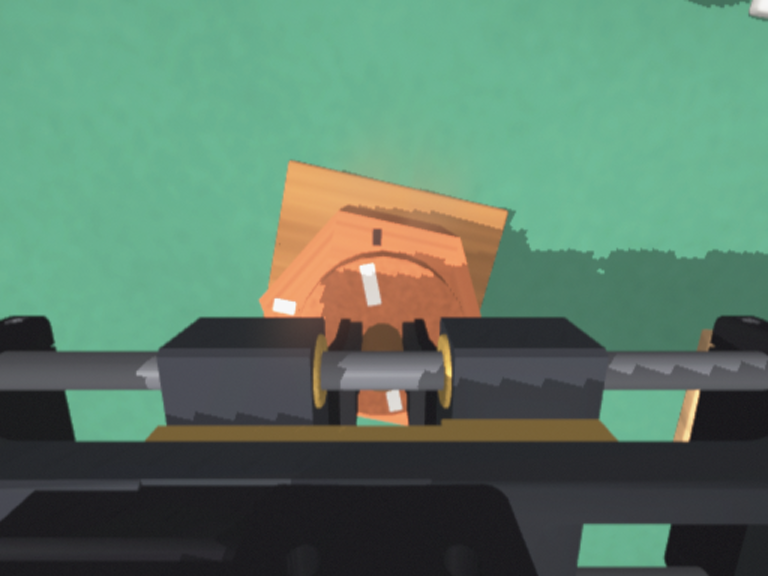

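```bash
python3 -m inch '[{"translation":[0.02,-0.05,0],"spin":5},{"translation":[0.02,-0.05,0],"spin":4},{"translation":[0.02,0,0],"spin":3},{"translation":[0.02,0,0],"spin":3}]'
python3 look.py w13;python3 - <<'E'
from h import *
s=r.read_state(); go(s,[.5309,.1367,.0926],-80); print(s["ft_force"].round(1),s["torque"].round(2))
E
```

```text
time: 17.32
ee_pos: [0.5324, 0.1369, 0.0925]
eef_rot: [0.713, 0.035, -0.699, 0.039]
ft_force: [4.0, -1.7, 4.8]
width: 0.0166
pos [0.5324 0.1369 0.0925] yaw -84.0 down tilt [ 0.021 -0.004 -1.   ] shift cm [0. 0. 0.] spin cw None
j [ 0.17  0.3  -0.59  1.79  0.2   1.1  -1.95] F [ 4.  -1.7  4.8] t 17.325
pos [0.5326 0.1369 0.0926] yaw -84.1 down tilt [ 0.021 -0.004 -1.   ] shift cm [-0.01  0.    0.17] spin cw -4.118593195825625
[-1.8 -0.2  4.6] [0.03 0.48 0.36]
```

View pics/w13b.png

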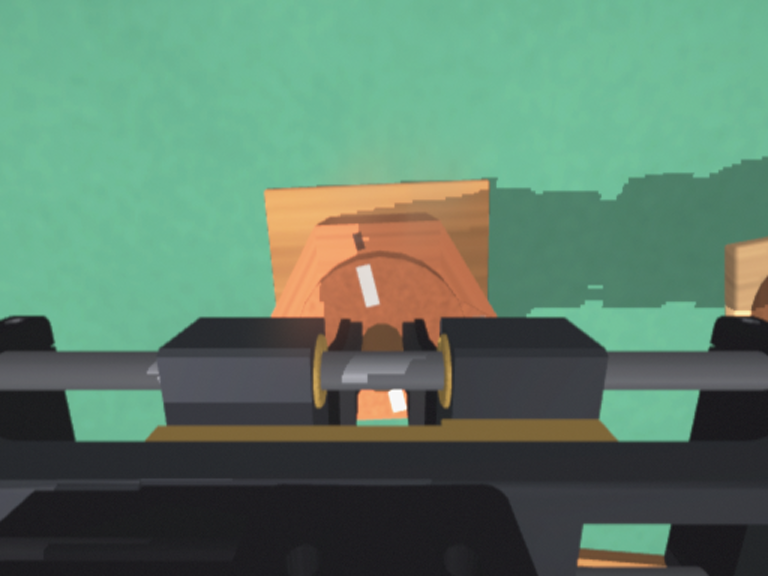

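```bash
python3 -m inch '[{"translation":[0,0,0],"spin":0},{"translation":[0,0,0],"spin":0},{"translation":[0,0,0],"spin":0},{"translation":[0,0,0],"spin":0}]' 0.5
python3 -m inch '[{"translation":[-1.5,0,0],"spin":0},{"translation":[-3,0,0],"spin":0},{"translation":[-3,0,0],"spin":0},{"translation":[-3,0,0],"spin":0},{"translation":[0,0,5],"spin":0},{"translation":[0,0,5],"spin":0},{"translation":[0,0,0],"spin":0},{"translation":[0,0,0],"spin":0}]'
python3 look.py w14; python3 - <<'E'
from h import *
ims=[optics.camera(n)[:,:,::-1] for n in ["scene","side"]]
cv2.imwrite("pics/scene14.png",ims[0]);cv2.imwrite("pics/side14.png",ims[1])
cv2.imwrite("pics/f14.png",np.hstack([cv2.resize(ims[0][140:220,175:335],None,fx=2.5,fy=2.5,interpolation=2)[:200],cv2.resize(ims[1][130:210,180:260],None,fx=2.5,fy=2.5,interpolation=2)]))
cv2.imwrite("pics/f14.png",np.hstack([cv2.resize(ims[0][140:210,285:355],None,fx=5.5,fy=5.5,interpolation=2),cv2.resize(ims[1][130:200,185:255],None,fx=5.5,fy=5.5,interpolation=2)]))
E
```

```text
time: 17.88
ee_pos: [0.5327, 0.1369, 0.0918]
eef_rot: [0.714, 0.036, -0.699, 0.04]
ft_force: [0.3, 0.7, -0.4]
width: 0.042
time: 18.88
ee_pos: [0.43, 0.1277, 0.2055]
eef_rot: [0.716, 0.038, -0.696, 0.04]
ft_force: [-0.5, -0.2, 0.4]
width: 0.0435
pos [0.43   0.1277 0.2055] yaw -83.7 down tilt [ 0.029 -0.002 -1.   ] shift cm [0. 0. 0.] spin cw None
j [ 0.26 -0.06 -0.62  1.88 -0.03  1.28 -1.82] F [-0.5 -0.2  0.4] t 18.875
```

View pics/w14b.png

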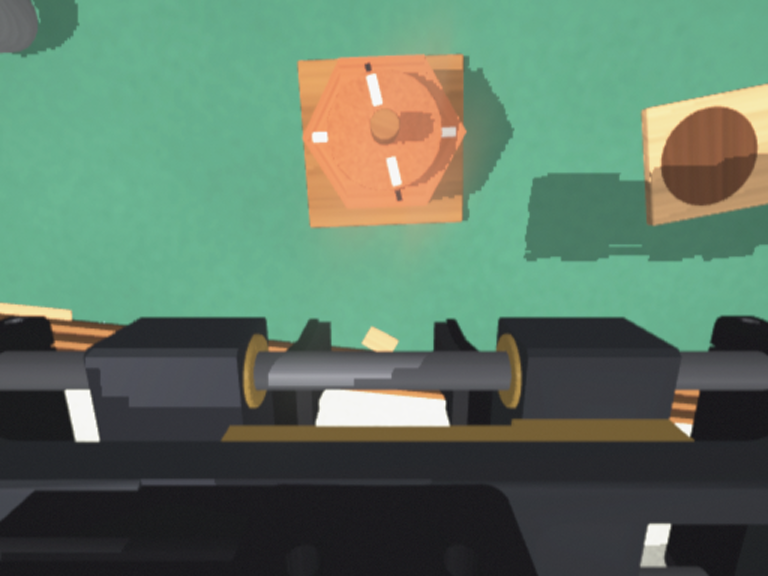

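View pics/f14.png

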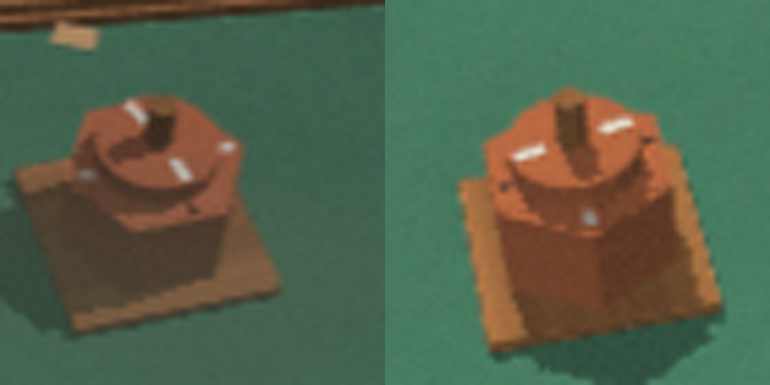

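View pics/side14.png

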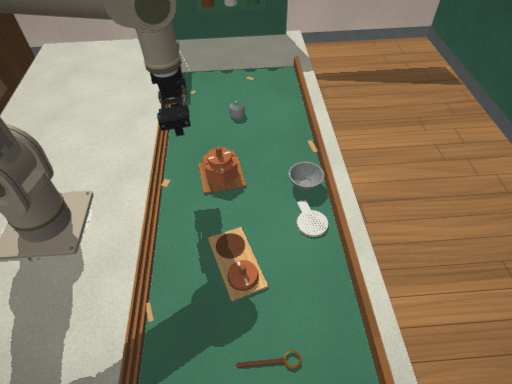

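```bash
python3 - <<'E'
from tp import *
zp=.02+.0855+.001+.004
a,b,c,d,k=rel("w14",[(375,89,zp),(393.5,171,zp),(368,67,.092),(399,195,.092),(385,126,.1425)])
an=lambda p,q: np.degrees(np.arctan2(*(p-q)[1::-1]))
print("lid",an(a,b),(a+b)/2,np.linalg.norm(a-b),"black",an(c,d),"knob",k)
print("expected home", 98.9-78)
print("knob top px side crop",(proj("side",(.5306,.136,.1425))-[185,130]+.5)*5.5,"scene",(proj("scene",(.5306,.136,.1425))-[285,140]+.5)*5.5)
print("if 7mm higher side",(proj("side",(.5306,.136,.1485))-[185,130]+.5)*5.5,"scene",(proj("scene",(.5306,.136,.1485))-[285,140]+.5)*5.5)
E
```

```text
lid 19.819013140077658 [0.52978104 0.13672719 0.1105    ] 0.05194631077975877 black 20.7369068492382 knob [0.52818167 0.13658835 0.1425    ]
expected home 20.900000000000006
knob top px side crop [185.38664289  95.35474382] scene [163.44072284 103.04123374]
if 7mm higher side [184.42278591  87.15552412] scene [164.43989146  96.14652429]
```

```bash
python3 - <<'E'
from bench import r,close_job
s=r.read_state(); print(s["time"],abs(s["joint_vel"]).max()); print(close_job())
E
```

```text
19.025 0.009259335240058855
the job is handed in; nothing more can be done
None
```

The pot is closed with the lid from the left spot, and the job was handed in at 19.0 s. That lid was the first one I tried. It went down through the notches and turned clockwise about 79° without binding. It then met the stop, where the wrist torque was 0.36 N m and the grip had slipped about 2–3° round the knob. The other lid was never touched and still stands on the right spot of the tray.

**Last checks, after releasing and moving clear:**
- **Lid angle:** the lid's marks point at 19.8°, the pot's black marks measure 20.7°, and 78° past the notches would be 20.9°.
- **Lid height:** the knob top appears in the scene and side pictures within a pixel of where a lid 1 mm above the rim would put it. I could not read the seal itself, so this is the only evidence of its travel.
- **Bystanders:** by eye in the side picture, the bowl, grater dish, salt cellar and spoon are where they started.

**What disagreed or failed:** the first two grasps closed on nothing. The wrist pictures put the fingertips about 22 mm behind the reported TCP, not 17 mm ahead as stated. I went about 36 mm lower, checking the force, and then gripped the knob. Lifting the lid, the fit on the pot and the pressing force all agreed with that offset. The missed grasps did not move the lid.

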